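# Load and clamp a coffee capsule in the brew head

### The arm

A 6-joint arm with a two-finger parallel gripper is mounted at the origin on the work surface. World frame = base frame: x ahead of the robot, y to its left, z up, the work surface at z = 0. Lengths are in m, angles in rad, forces in N, time in s.
With the tool pointing down it reaches from about 0.275 to 1 m from the base axis. Payload 8.4 kg.
Tool frame: the origin (TCP) lies on the centre line of the jaws, within the pads' length; the fingertips stand 17 mm ahead of it and the grasp point (between the pads) lies 2 mm behind it (bot.tcp_to_tips is the z of the fingertips in the tool frame, in m); z points along the fingers, y is the line along which they close (so a half turn about z gives the same grasp; the last joint's range is limited). The gripper opens to 85 mm and grips with 20 to 120 N. Pads are 22 mm wide; open, the fingers measure 114 mm over their backs; the gripper's body (76 mm by 85 mm) begins 54 mm behind the grasp point. The pads swing forward as they close: fully open they stand 13 mm farther back than shut.
Start: joints at [1.17, 0.353, 1.633, -0, 1.155, -0.002], TCP at [0.243, 0.576, 0.248] pointing down, gripper open.
Joint ranges: [-2.63, 2.63], [-0.92, 2.1], [0.06, 2.66], [-1.3, 4.44], [0, 2.69], [-3.02, 3.02]. Speed limits (rad/s): [2.22, 2.22, 2.79, 3.14, 3.14, 3.14].

### API

Orientations are given as a unit quaternion [x, y, z, w].
In Python, from workcell import bot, hand, kinematics, get_obs, vision, hand_in gives the robot as it stands. The module is installed in compiled form; this text tells all that it offers. Calls block until the motion is done:
- bot.reach(position, orientation): joint-space move of the TCP to a pose.
- bot.servo_line(position, ori=None, velocity=0.15): straight line of the TCP; ori=None keeps the orientation; velocity is the mean speed in m/s.
- bot.goto_joints(angles): joint-space move.
- hand.move_gripper(opening, strength=None): finger opening in m; strength is the grip in N (None keeps the last); returns when the fingers have stopped.
- bot.dwell(seconds).
- kinematics.solve_ik(position, orientation): joint angles nearest the present ones, or None.
- get_obs(): the state.
- vision.read_camera(name): name is "scene" or "top" or "wrist"; returns a dict with "frame" (420x560x3 uint8, red, green, blue), "intrinsics" (3x3 intrinsics, pixels), "view" (4x4, takes a point from world to camera coordinates). Camera axes: x right, y down, z forward; pixel columns grow to the right and rows downward; lengths in m; the calibration is good to about 2 mm. A picture is of the moment at which its call begins. There is no depth.
A pose or a line that the arm cannot do raises bot.IKError and nothing moves.
- hand_in(): hands the job in; it is judged then, once.
The state is a dict: "time_s": time; "joint_pos": joint angles; "joint_vel": joint speeds; "joint_efforts": joint torques, N m; "position": TCP position; "orientation": TCP orientation; "wrist_force": force on the tool from outside, world axes, zero at the start; "ft_torque": the same for the moment, N m; "gripper_width": finger opening in m; "grip_force": force on a finger pad.
Only numpy, scipy, OpenCV 4.12 (cv2) and the standard library are available. Lean on these libraries where they do the work, as an engineer would, in place of code of your own. Each camera call takes 0.05 s, during which the arm holds its last target. There are 200 camera calls.

### The job

Stand the tall steel coffee capsule upright in the cradle of the brew head, let go of it, and then swing the U-shaped clamp over and press its bar down until the capsule is driven fully home against its spring seat and stays clamped. Press only until you feel it come up firm, without crushing it, and do not disturb the other things on the counter.

Things in the scene. Friction and masses are not known exactly. Their poses are not given: they have to be found in the camera images.
- capsule_mid (a point): centre (half-way up) of the tall refillable steel capsule, the one to load, standing on the counter at the start. 50 mm tall, 60 to 130 g: a 38 mm diameter lower body 34 mm tall with a 3 mm bevelled foot, and on top a collar of 46 mm diameter, 16 mm tall (it spans 9 to 25 mm above this point). Grip it by the collar. z is its upright axis.
- cradle_mouth (a point): centre of the bore's mouth, on top of the brew head's cradle, 54 mm above the counter. Axes: z up, x towards the clamp's hinge, y along the hinge's axis. The cradle is a 70 mm square aluminium block, the bore 41 mm wide with a 2 mm bevel; the capsule's lower body goes in, its collar stays above.
- station: the brew head, fixed; origin on the counter under the bore, axes as cradle_mouth. Base plate 20 mm thick, 130 mm wide. In the bore a sprung seat stops the capsule with its foot about 19 mm below the mouth (collar 15 mm clear of the cradle) and gives 8 mm more at 1 N per mm, then bottoms. The seat's height differs by up to 4 mm either way from machine to machine and is not measured.
- clamp_hinge (a point): middle of the clamp's hinge axis, on the brew head: 75 mm along x from the bore's axis, 34 mm above the cradle's mouth, axis along y, between two black posts (118 mm over their outsides, tops 104 mm above the counter). Behind the hinge there is only a low (55 mm) housing.
- clamp_bar (a point): middle of the clamp's round grip bar: 14 mm in diameter, along y, 155 mm from the hinge, 72 mm free between the two side arms. A cross-piece 75 mm from the hinge carries the round foot that presses the capsule's top; the yoke is open for 60 mm between it and the bar. The bar can be pinched from above with a finger before and behind it (it turns in the grip), or pushed.
- clamp (a joint): clamp angle, rad: 0 its lowest stop (bar level with the hinge, on the -x side), growing as it opens up and over towards +x, to 2.0; starts at 1.7 to 1.95. Stiff hinge, stays where left. The foot meets the capsule at 0.17 to 0.3; home is somewhere from 0.07 to 0.2. At the bar 5 N swings it, 7 N is needed just before home, then it comes up hard: press 11 to 15 N; above 22 N crushes the capsule.
- short_a: a short steel capsule (28 mm tall, same 46 mm collar), not to be used; origin at the centre of its underside.
- short_b: another short steel capsule like it, not to be used.
- cup: white mug, 64 mm wide, 60 mm tall, a bystander.
- milk_jug: steel milk jug, 84 mm wide, 100 mm tall, a bystander.
- sugar_jar: glass jar with a steel cap, 72 mm wide, 110 mm tall, a bystander.
- tamper: tamper with a 56 mm foot, 80 mm tall, a bystander.
- spoon: spoon lying down, 150 mm long, a bystander.
Things that resemble listed ones, but are neither listed nor needed, are in the scene too. What is shaped like the part that bears capsule_mid but yellow is not meant.

How it is judged:
By the outcome, as a careful person would: the job done as asked, in the order asked, and still so for the second after the job is handed in, with the robot touching nothing.
It also fails if it takes over 72 s, if anything falls off the work surface, if the arm or the gripper's body presses on something with over 40 N, if the wrist force passes 120 N, or if a joint passes its speed limit or range.

## Working session

There is one attempt and no reset: what is moved stays moved. The work goes in short steps, each a Python script; the robot and the scene stay as the last script left them, time stands still between calls to the robot, and variables do not carry over. Pictures are saved under pics/ and viewed, at most 12 in all, crops included, and the job is handed in when it is done.

```bash
mkdir -p pics; python3 - <<'E'
from workcell import *
import cv2,numpy as np
np.set_printoptions(precision=4,suppress=True)
for n in("scene","top"):
    d=vision.read_camera(n);cv2.imwrite(f"pics/{n}0.png",d["frame"][:,:,::-1])
    print(n,d["intrinsics"],d["view"])
o=get_obs();print(o)
E
```

```text
scene [[385.8764   0.     287.2344]
 [  0.     385.8764 210.7096]
 [  0.       0.       1.    ]] [[ 0.842   0.5394 -0.0059 -0.4544]
 [ 0.4055 -0.64   -0.6526 -0.1812]
 [-0.3558  0.5471 -0.7576  1.2148]
 [ 0.      0.      0.      1.    ]]
top [[524.6282   0.     279.3084]
 [  0.     524.6282 204.1512]
 [  0.       0.       1.    ]] [[ 0.0023 -1.      0.0048 -0.0326]
 [-0.9956 -0.0028 -0.0939  0.5521]
 [ 0.0939 -0.0046 -0.9956  1.6236]
 [ 0.      0.      0.      1.    ]]
{'time_s': 0.1, 'joint_pos': array([ 1.1696,  0.3536,  1.634 ,  0.    ,  1.1552, -0.0024]), 'joint_vel': array([-0.0016, -0.0011,  0.0015,  0.0001, -0.001 ,  0.0004]), 'joint_efforts': array([ -0.0003, -60.6362, -34.282 ,   0.    ,   0.0039,  -0.    ]), 'position': array([0.2425, 0.5756, 0.2476]), 'orientation': array([ 0.1981,  0.9802, -0.0006, -0.0001]), 'wrist_force': array([-0.8626, -0.6921,  0.2659]), 'ft_torque': array([-0.0065,  0.0129, -0.0321]), 'grip_force': 0.0, 'gripper_width': 0.08555030772287867}
```

View pics/scene0.png

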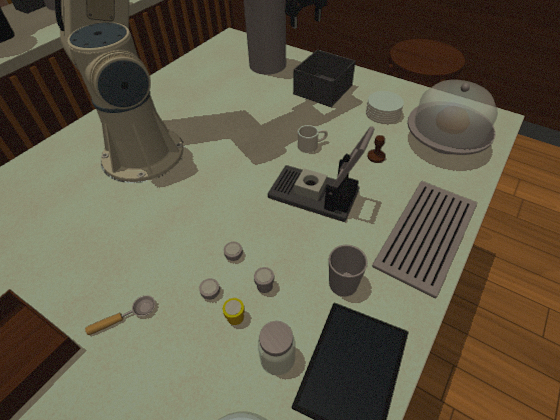

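View pics/top0.png

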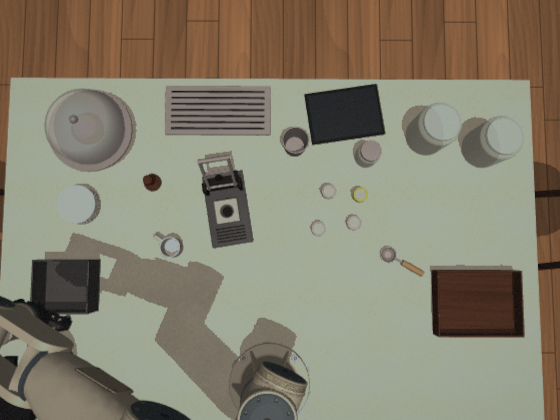

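The scene view shows three steel capsules at (233,250), (209,288) and (264,279), plus a yellow one at (234,311). In the top view they are at (318,228), (353,222), (328,191) and (360,194). The brew head is at about (312,185) in the scene view, with the bore at (227,211) in the top view, the clamp open and its bar at about (215,157). Scene (264,279) / top (328,191) looks tallest. I'll confirm that with a crop and with two-view heights.

```bash
cat > h.py <<'E'
from workcell import *
import cv2,numpy as np
np.set_printoptions(precision=4,suppress=True)
def ray(d,uv):
    K,V=d["intrinsics"],d["view"];R,t=V[:3,:3],V[:3,3]
    return -R.T@t, R.T@np.linalg.solve(K,[uv[0],uv[1],1.])
def onz(d,uv,z):
    c,r=ray(d,uv);return c+r*(z-c[2])/r[2]
def proj(d,p):
    q=d["intrinsics"]@(d["view"][:3,:3]@np.asarray(p)+d["view"][:3,3]);return q[:2]/q[2]
def tri(d1,u1,d2,u2):
    c1,r1=ray(d1,u1);c2,r2=ray(d2,u2)
    s=np.linalg.lstsq(np.c_[r1,-r2],c2-c1,rcond=None)[0]
    a,b=c1+s[0]*r1,c2+s[1]*r2;return (a+b)/2,np.linalg.norm(a-b)
def save(n,f): cv2.imwrite(f"pics/{n}.png",f[:,:,::-1])
E
python3 - <<'E'
from h import *
s=vision.read_camera("scene");t=vision.read_camera("top")
a=cv2.resize(s["frame"][225:335,190:300],(390,390),interpolation=cv2.INTER_CUBIC)
b=cv2.resize(t["frame"][145:255,180:260],(284,390),interpolation=cv2.INTER_CUBIC)
save("crop1",np.hstack([a,b,np.zeros((390,6,3),np.uint8)]))
for us,ut in(((264,274),(328,190)),((233,246),(318,228)),((209,285),(353,222))):
    print(tri(s,us,t,ut),onz(t,ut,.05),onz(t,ut,.028))
# cradle top: bright square in top
g=cv2.cvtColor(t["frame"],cv2.COLOR_RGB2GRAY);hsv=cv2.cvtColor(t["frame"],cv2.COLOR_RGB2HSV)
m=np.zeros_like(g);roi=(slice(190,232),slice(208,248))
m[roi]=((g[roi]>90)*255)
for c in cv2.findContours(m,cv2.RETR_CCOMP,cv2.CHAIN_APPROX_NONE)[0]:
    if cv2.contourArea(c)>20:
        r=cv2.minAreaRect(c);print(r,cv2.contourArea(c),onz(t,r[0],.054))
print(s["frame"].shape)
E
```

```text
(array([ 0.5944, -0.1818,  0.0528]), np.float64(0.0005914089368722534)) [ 0.5946 -0.1823  0.05  ] [ 0.5972 -0.1844  0.028 ]
(array([ 0.4783, -0.1506,  0.0357]), np.float64(0.0034339773290458756)) [ 0.4764 -0.1507  0.05  ] [ 0.4774 -0.1524  0.028 ]
(array([ 0.4967, -0.2615,  0.0299]), np.float64(0.0010664877268540133)) [ 0.4952 -0.259   0.05  ] [ 0.4965 -0.2622  0.028 ]
((226.3294677734375, 210.6416015625), (23.568862915039062, 23.568862915039062), 81.25383758544922) 508.5 [0.529  0.1324 0.054 ]
((226.5000457763672, 211.0000457763672), (13.435027122497559, 13.435027122497559), 45.0) 145.0 [0.5279 0.1319 0.054 ]
(420, 560, 3)
```

View pics/crop1.png

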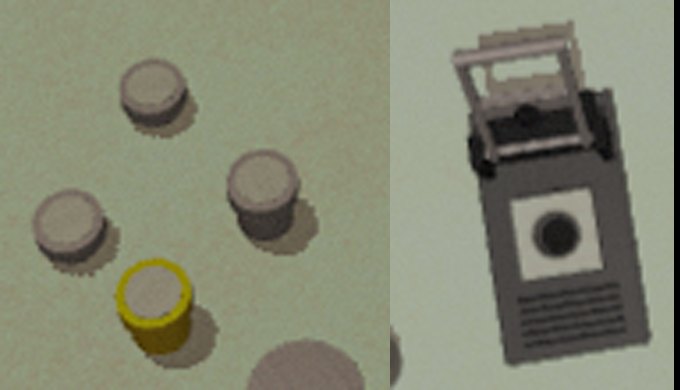

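In the crop, scene (264,279) / top (328,191) has the narrow body under a wide collar, and its two-view top height is 53 mm. It's the tall steel capsule. The shorts at scene (233,250) and (209,288) are disc-like (30–36 mm), and yellow is excluded. The hinge is up-left of the bore in the top view, so station x points about 8.75° left of world x. On the way to the capsule I'll take a wrist look at the bore.

```bash
cat >> h.py <<'E'
from scipy.spatial.transform import Rotation as Ro
def down(p):
    "tool down, jaws closing along world heading p (rad); half turn with the smaller last joint is used"
    best=None
    for q in(p,p+np.pi):
        y=np.array([np.cos(q),np.sin(q),0]);z=np.array([0,0,-1.])
        Q=Ro.from_matrix(np.c_[np.cross(y,z),y,z]).as_quat()
        j=kinematics.solve_ik([.5,.0,.25],Q)
        if j is not None and (best is None or abs(j[5])<best[0]): best=(abs(j[5]),Q)
    return best[1]
E
python3 - <<'E'
from h import *
a=np.deg2rad(8.75)
bot.reach([.49,.126,.30],down(a+np.pi/2))
w=vision.read_camera("wrist");np.save("w1.npy",w,allow_pickle=True);save("w1",w["frame"])
o=get_obs();print(o["time_s"],o["position"],o["joint_pos"],bot.tcp_to_tips)
print(w["intrinsics"],w["view"],proj(w,[.528,.132,.054]))
E
```

```text
2.1167 [0.49   0.1266 0.2999] [0.2498 0.1165 1.8228 0.0002 1.2023 1.6663] 0.017
[[350.855    0.     278.368 ]
 [  0.     350.855  217.3188]
 [  0.       0.       1.    ]] [[ 0.1536 -0.9881 -0.0012  0.0502]
 [-0.9336 -0.1455  0.3273  0.4175]
 [-0.3236 -0.0492 -0.9449  0.5955]
 [ 0.      0.      0.      1.    ]] [279.1529 143.7362]
```

View pics/w1.png

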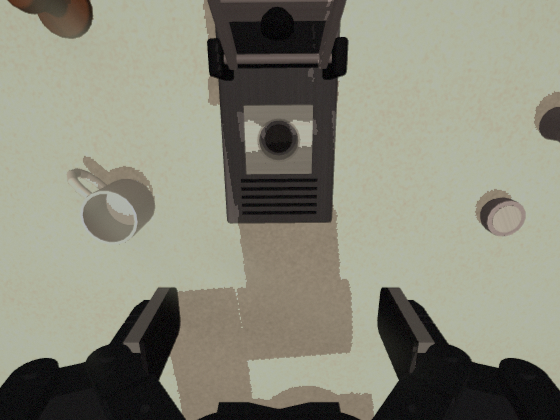

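The wrist view shows the cradle square from about (244,105) to (313,175), the bore at about (278,138), the hinge posts at (217,58) and (341,56), and the plate's front corners at (228,221) and (332,221). A cup is on the left and a short capsule on the right. Next I'll measure the square precisely, then go above the tall capsule.

```bash
python3 - <<'E'
from h import *
w=np.load("w1.npy",allow_pickle=True).item();f=w["frame"];g=cv2.cvtColor(f,cv2.COLOR_RGB2GRAY)
m=np.zeros_like(g);m[98:182,238:320]=(g[98:182,238:320]>95)*255
m=cv2.morphologyEx(m,cv2.MORPH_OPEN,np.ones((3,3)))
c=np.vstack([c for c in cv2.findContours(m,0,1)[0] if cv2.contourArea(c)>50])
h=cv2.convexHull(c);r=cv2.minAreaRect(h);P=np.array([onz(w,p,.054) for p in cv2.boxPoints(r)])
print(r,P,P.mean(0),np.linalg.norm(np.diff(P,axis=0),axis=1),np.rad2deg(np.arctan2(*(P[1]-P[0])[[1,0]])))
d=np.zeros_like(g);d[118:160,256:302]=(g[118:160,256:302]<60)*255
for k in cv2.findContours(d,0,1)[0]:
    if cv2.contourArea(k)>200:
        e=cv2.fitEllipse(k);print(e,onz(w,e[0],.054),onz(w,e[0],.035))
pl=[onz(w,p,.02) for p in((228,221),(332,221))];print(pl,np.linalg.norm(pl[0]-pl[1]))
po=[onz(w,p,.104) for p in((208,40),(348,38))];print(po,np.linalg.norm(po[0]-po[1]))
bot.reach([.535,-.18,.26],down(np.deg2rad(0)+np.pi/2))
v=vision.read_camera("wrist");np.save("w2.npy",v,allow_pickle=True);save("w2",v["frame"])
print(get_obs()["time_s"],get_obs()["position"],proj(v,[.595,-.182,.05]))
E
```

```text
((278.0, 139.0), (67.99998474121094, 67.99998474121094), -0.0) [[0.4915 0.1646 0.054 ]
 [0.5607 0.173  0.054 ]
 [0.5712 0.1052 0.054 ]
 [0.5028 0.0923 0.054 ]] [0.5316 0.1338 0.054 ] [0.0697 0.0687 0.0697] 6.998342529292529
((278.38116455078125, 137.98904418945312), (32.73107147216797, 33.37466812133789), 174.48350524902344) [0.5337 0.1337 0.054 ] [0.5316 0.1334 0.035 ]
[array([0.4215, 0.179 , 0.02  ]), array([0.4411, 0.0527, 0.02  ])] 0.12783682283256229
[array([0.6089, 0.2042, 0.104 ]), array([0.6281, 0.0902, 0.104 ])] 0.11564266945114825
3.3583 [ 0.5353 -0.1788  0.2602] [282.2888 125.3674]
```

View pics/w2.png

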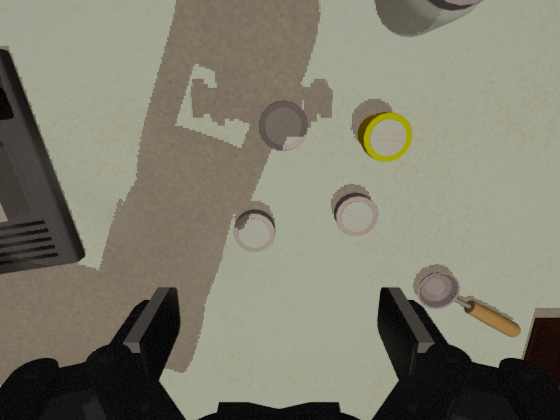

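The tall capsule is at (283,125), exactly where predicted (282,125). Yellow is at (388,137) and the shorts are at (255,232) and (356,215). I'll close the jaws along a free diagonal with a reduced opening.

```bash
python3 - <<'E'
from h import *
v=np.load("w2.npy",allow_pickle=True).item()
p=onz(v,(283,125),.05);print(p)
p=(p+np.array([.5946,-.1823,.05]))/2
Q=down(np.deg2rad(-57))
hand.move_gripper(.066,40)
bot.reach([p[0],p[1],.12],Q)
bot.servo_line([p[0],p[1],.043],velocity=.1)
f0=get_obs()["wrist_force"]
hand.move_gripper(.03,40)
o=get_obs();print(p,o["time_s"],o["position"],o["gripper_width"],o["grip_force"],o["wrist_force"]-f0)
bot.servo_line([p[0],p[1],.16],velocity=.15)
o=get_obs();print(o["time_s"],o["gripper_width"],o["wrist_force"]-f0)
a=np.deg2rad(8.8)
bot.reach([.5313,.1335,.15],down(a+np.pi/2))
w=vision.read_camera("wrist");np.save("w3.npy",w,allow_pickle=True)
s=vision.read_camera("scene");t=vision.read_camera("top")
save("m3",np.hstack([cv2.resize(w["frame"],(440,330)),cv2.resize(s["frame"][110:220,250:360],(330,330))]))
print(get_obs()["time_s"],get_obs()["position"],get_obs()["joint_pos"])
E
```

```text
[ 0.5953 -0.1827  0.05  ]
[ 0.595  -0.1825  0.05  ] 5.5833 [ 0.5955 -0.1826  0.044 ] 0.04482257498609073 40.4408597946167 [-1.6382  0.7143  5.3961]
6.5167 0.04472689839259428 [-0.2449  0.4528 -1.9713]
7.8917 [0.5317 0.1326 0.1499] [ 0.2417  0.3518  1.8858 -0.0002  0.904   1.6601]
```

View pics/m3.png

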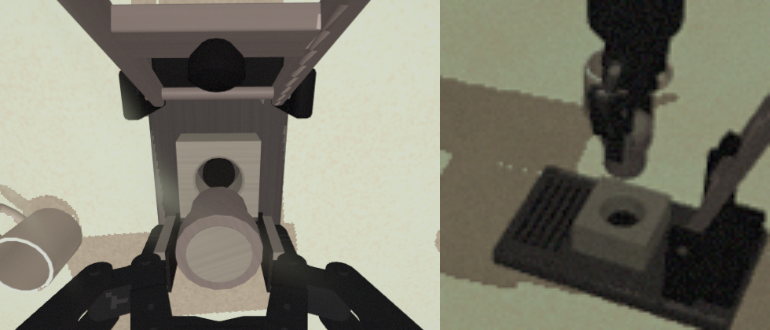

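The capsule is held upright and centred laterally on the bore (wrist crop: capsule at column 219, cradle at 219). I'll lower it step by step, watching the forces.

```bash
python3 - <<'E'
from h import *
x,y=.5313,.1335
bot.servo_line([x,y,.104],velocity=.12);bot.dwell(.3)
f0=get_obs()["wrist_force"]
for z in np.arange(.101,.070,-.003):
    bot.servo_line([x,y,z],velocity=.03);bot.dwell(.15)
    o=get_obs();f=o["wrist_force"]-f0
    print(round(o["time_s"],2),o["position"],f,o["gripper_width"])
    if f[2]>3 or np.hypot(f[0],f[1])>6: break
E
```

```text
9.12 [0.5313 0.1335 0.101 ] [-0.1692 -1.1264  0.7552] 0.04522602071735939
9.53 [0.5313 0.1335 0.098 ] [-0.9239 -1.3366 -0.4892] 0.04451673053204431
9.93 [0.5313 0.1335 0.095 ] [ 0.1078 -0.0482 -0.2492] 0.044679007404734065
10.32 [0.5313 0.1335 0.092 ] [ 0.0496 -1.4091 -0.8975] 0.04470091790620413
10.72 [0.5313 0.1335 0.089 ] [ 0.2372 -1.4148 -0.3688] 0.044839283837921226
11.12 [0.5313 0.1335 0.086 ] [0.1624 0.4434 0.0142] 0.04424881253906984
11.53 [0.5313 0.1335 0.083 ] [-0.2128 -1.7513  0.0857] 0.04472754252553469
11.93 [0.5315 0.1335 0.0801] [-0.1626 -1.1685  0.8015] 0.04491094429712683
12.32 [0.5315 0.1336 0.0772] [ 0.3235 -0.7473  4.3195] 0.04466183309298398
```

```bash
python3 - <<'E'
from h import *
hand.move_gripper(.07);bot.dwell(.2)
bot.servo_line([.5313,.1335,.17],velocity=.12)
a=np.deg2rad(8.8)
bot.servo_line([.46,.122,.27],velocity=.2)
w=vision.read_camera("wrist");np.save("w4.npy",w,allow_pickle=True)
s=vision.read_camera("scene");t=vision.read_camera("top")
np.save("st4.npy",[s,t],allow_pickle=True)
save("m4",np.hstack([w["frame"][:330,120:440],cv2.resize(s["frame"][115:225,260:380],(360,330),interpolation=2)]))
# where the bar would project for clamp angles
for th in(1.7,1.8,1.9):
    ux=np.array([np.cos(a),np.sin(a),0]);B=np.array([.5313,.1335,.088])+ux*(.075-.155*np.cos(th))+[0,0,.155*np.sin(th)]
    print(th,B,"top",proj(t,B),"scene",proj(s,B),"wrist",proj(w,B))
print("captop",proj(w,[.5313,.1335,.085]),get_obs()["time_s"])
save("t4",cv2.resize(t["frame"][140:230,180:270],(540,540),interpolation=2))
E
```

```text
1.7 [0.6252 0.148  0.2417] top [214.5105 170.1596] scene [352.4171 132.591 ] wrist [ 277.3542 -159.1891]
1.8 [0.6402 0.1504 0.2389] top [213.858  164.9041] scene [358.6282 135.2042] wrist [ 277.3441 -213.2204]
1.9 [0.6549 0.1526 0.2347] top [213.2927 159.9002] scene [364.623  138.3123] wrist [ 277.3514 -263.5067]
captop [278.1188 112.7019] 14.7333
```

View pics/m4.png

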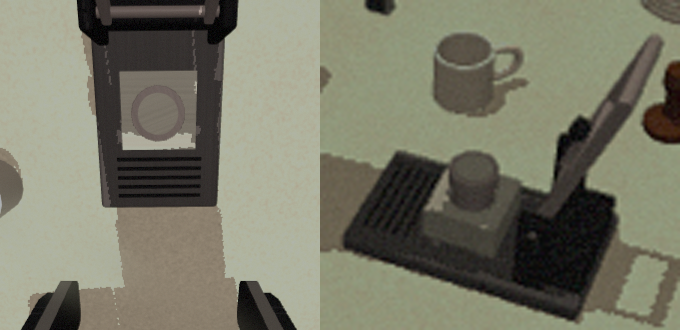

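View pics/t4.png

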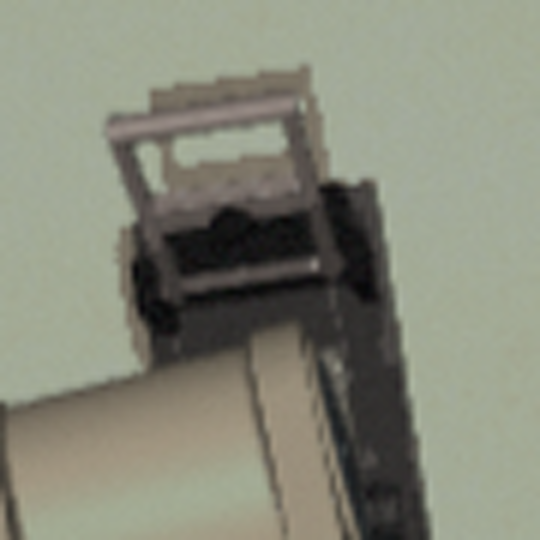

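Wrist and scene views show the capsule standing upright in the bore, collar clear of the cradle. The top crop shows the clamp bar from (110,128) to (303,103), so its mid is at full-image (214.4,159.3), which gives a clamp angle of about 1.91 and a bar at about (0.656, 0.153, 0.234). I'll pinch it from above and follow the arc, watching the forces.

```bash
cat >> h.py <<'E'
A=np.deg2rad(8.8);ux=np.array([np.cos(A),np.sin(A),0]);ez=np.array([0,0,1.])
H=np.array([.5313,.1335,.088])+.075*ux
def bar(th,r=.155): return H+r*(-np.cos(th)*ux+np.sin(th)*ez)
def force(n=4):
    F=[]
    for _ in range(n): bot.dwell(.03);F.append(get_obs()["wrist_force"])
    return np.mean(F,0)
E
python3 - <<'E'
from h import *
hand.move_gripper(.085,20)
B=bar(1.91);Q=down(A)
bot.servo_line([.46,.122,.33],velocity=.25)
bot.reach(B+[0,0,.10],Q)
bot.servo_line(B+[0,0,.045],velocity=.15);bot.dwell(.2)
f0=force();np.save("f0.npy",f0)
bot.servo_line(B+[0,0,-.002],velocity=.06)
print("down",force()-f0)
hand.move_gripper(.005,20)
o=get_obs();print(o["time_s"],o["position"],o["gripper_width"],force()-f0)
if .010<o["gripper_width"]<.018:
    for th in np.arange(1.8,.95,-.1):
        bot.servo_line(bar(th)-[0,0,.002],velocity=.07)
        o=get_obs();f=force(2)-f0
        print(round(th,2),round(o["time_s"],2),f,"rad",f@(bar(th)-H)/.155,o["gripper_width"])
        if np.linalg.norm(f)>25: print("stop");break
E
```

```text
down [ 0.1207 -0.2829  0.1363]
19.4167 [0.6569 0.1529 0.2325] 0.013122631619982261 [2.8926 0.4323 1.7166]
1.8 19.94 [ 0.9059 -0.8217  8.757 ] rad 8.702847250996967 0.01294672732699608
1.7 20.38 [ 1.5485 -1.0268 10.6531] rad 10.741231721545637 0.01308576708239218
1.6 20.82 [ 0.8881 -2.6793  9.5301] rad 9.539705432708667 0.012785996601058412
1.5 21.27 [-0.3733 -3.4046  8.3349] rad 8.376978644623884 0.013321937033740018
1.4 21.71 [-0.7684 -4.6232  7.0607] rad 7.2072408230367975 0.013352264115391713
1.3 22.15 [-0.802  -5.9178  5.7056] rad 5.9518721078634735 0.013207729870548425
1.2 22.59 [ 0.9675 -5.002   2.8732] rad 2.608784673664883 0.013033902644888035
1.1 23.03 [ 0.2916 -4.7804  1.6161] rad 1.6413109243631174 0.013124641341745624
1.0 23.48 [ 0.239  -5.3215  0.5349] rad 0.7623085153527799 0.013195351641882206
```

```bash
python3 - <<'E'
from h import *
f0=np.load("f0.npy")
for th in np.arange(.9,.39,-.1):
    bot.servo_line(bar(th)-[0,0,.002],velocity=.07)
    o=get_obs();f=force(2)-f0
    print(round(th,2),round(o["time_s"],2),f,"rad",f@(bar(th)-H)/.155,o["gripper_width"])
    if np.linalg.norm(f)>25: print("stop");break
hand.move_gripper(.05,20)
p=get_obs()["position"]
bot.servo_line(p+[0,0,.07],velocity=.15)
s=vision.read_camera("scene");w=vision.read_camera("wrist");np.save("w5.npy",w,allow_pickle=True)
save("m5",np.hstack([w["frame"][:420:],cv2.resize(s["frame"][115:225,260:330],(240,420),interpolation=2)]))
print(get_obs()["time_s"],[proj(w,bar(t)) for t in(.3,.4,.5)],[proj(s,bar(t)) for t in(.3,.4,.5)])
E
```

```text
0.9 23.92 [ 1.011  -4.8609 -0.5851] rad -0.6171275639841293 0.01300256148209993
0.8 24.36 [ 1.8123 -4.3982 -2.9622] rad -2.903929259659102 0.013344190230347398
0.7 24.8 [ 2.1791 -4.0499 -3.2034] rad -3.2368810879628427 0.013127774533536531
0.6 25.24 [ 3.5168 -4.9789 -6.1354] rad -5.7040427702044445 0.013362306886672863
0.5 25.68 [ 2.69   -3.1006 -7.6755] rad -5.5964811344270835 0.012975617362176832
0.4 26.12 [ 1.1588 -3.381  -6.4436] rad -3.0876455003612646 0.013229731330529215
27.35 [array([269.0889, 236.2512]), array([277.3265, 245.4332]), array([289.2303, 255.4377])] [array([286.2141, 149.7445]), array([288.035, 145.958]), array([290.4102, 142.4026])]
```

View pics/m5.png

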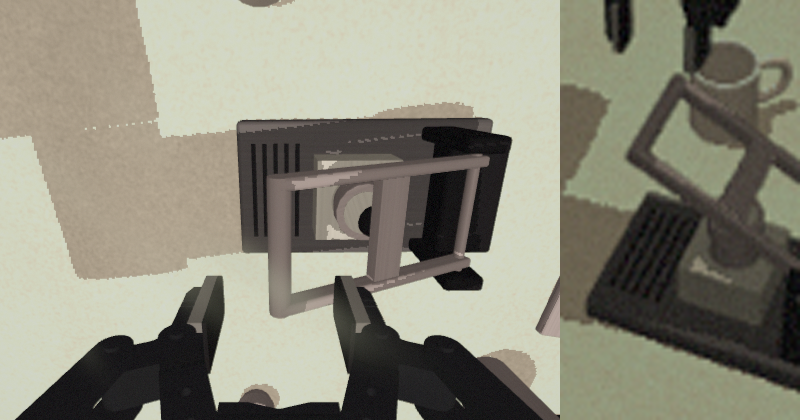

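The yoke is held at about 0.4 rad, with the bar at wrist pixel (281,245), the foot above the capsule, and the capsule upright. Now I'll close the fingers and press the bar from above with force feedback.

```bash
python3 - <<'E'
from h import *
hand.move_gripper(0.,20);bot.dwell(.2)
off=np.array([0,0,.024])
f0=force(6)
bot.servo_line(bar(.4)+off+[0,0,.012],velocity=.15)
th=.43;log=[]
while th>.0 and get_obs()["time_s"]<58:
    bot.servo_line(bar(th)+off,velocity=.04)
    f=force(3)-f0;log.append((round(th,4),round(get_obs()["time_s"],2),*np.round(f,1),round(get_obs()["position"][2],4)))
    if f[2]>=11.8:
        f=force(8)-f0;print("re",f)
        if f[2]>=11.8: break
    th-= .02 if th>.24 and f[2]<7.5 else (.005 if f[2]<8.5 else .0015)
for l in log: print(*l)
print(force(8)-f0,get_obs()["time_s"])
np.save("fp.npy",f0)
E
```

```text
re [-4.623  -1.3405 13.6264]
0.43 29.1 0.4 -0.3 0.4 0.1768
0.41 29.45 0.4 0.5 1.7 0.1738
0.39 29.8 -0.1 -0.1 0.6 0.1708
0.37 30.15 -0.1 -0.0 0.5 0.1679
0.35 30.5 0.5 0.4 -0.3 0.165
0.33 30.85 -0.3 -0.3 0.0 0.1621
0.31 31.2 -0.1 -0.3 0.3 0.1591
0.29 31.55 -0.2 -0.3 -0.1 0.1562
0.27 31.9 0.3 0.1 0.9 0.1532
0.25 32.25 -0.0 0.1 0.2 0.1502
0.23 32.6 -0.5 -0.7 0.4 0.1472
0.225 32.95 -1.1 -0.2 3.6 0.1466
0.22 33.3 -1.4 -0.8 4.9 0.1459
0.215 33.65 -2.0 -0.3 5.7 0.1451
0.21 34.0 -1.9 -0.4 5.0 0.1443
0.205 34.35 -2.1 -0.5 5.7 0.1435
0.2 34.7 -2.5 -0.6 4.9 0.1428
0.195 35.05 -2.2 -1.0 5.7 0.142
0.19 35.4 -2.3 -0.7 5.5 0.1413
0.185 35.75 -2.9 -0.3 6.5 0.1405
0.18 36.1 -2.6 -1.0 6.0 0.1397
0.175 36.45 -2.5 -0.8 6.6 0.139
0.17 36.8 -3.0 -1.1 8.2 0.1383
0.165 37.15 -4.4 -1.3 11.1 0.1378
0.1635 37.5 -4.6 -1.1 13.8 0.1377
[-4.9258 -1.1211 13.3964] 38.0333
```

Contact came at a lower angle than expected, so I'll look before letting go.

```bash
python3 - <<'E'
from h import *
s=vision.read_camera("scene");w=vision.read_camera("wrist");np.save("w6.npy",w,allow_pickle=True);np.save("s6.npy",s,allow_pickle=True)
save("m6",np.hstack([cv2.resize(w["frame"],(440,330)),cv2.resize(s["frame"][115:225,250:370],(360,330),interpolation=2)]))
o=get_obs();print(o["gripper_width"],o["position"],o["time_s"])
print([(t,proj(w,bar(t)),proj(s,bar(t))) for t in(.0,.1,.16,.25,.4)])
E
```

```text
7.506055758246845e-06 [0.4541 0.1215 0.1377] 38.1333
[(0.0, array([272.7533, 258.0534]), array([284.0295, 162.0419])), (0.1, array([273.8238, 271.2918]), array([284.2213, 157.8299])), (0.16, array([276.0803, 280.2593]), array([284.591 , 155.3474])), (0.25, array([282.2264, 295.3593]), array([285.5111, 151.7102])), (0.4, array([301.8623, 325.7006]), array([288.035, 145.958]))]
```

View pics/m6.png

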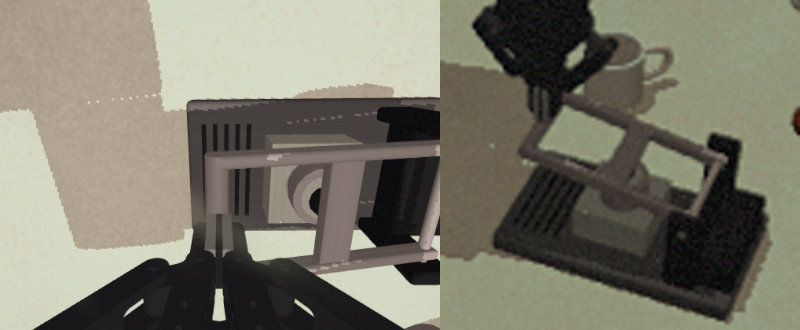

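The fingertips are on the bar, the foot sits squarely on the capsule, and the bar's angle is about 0.15 (scene (285,156)). The force came up firm, from 6.6 to 13.6 N over 1.3 mm. That's home, within the 11–15 N range. I'll retreat and check that it stays there.

```bash
python3 - <<'E'
from h import *
p=get_obs()["position"]
bot.servo_line(p+[0,0,.015],velocity=.05)
bot.servo_line(p+[0,0,.08],velocity=.15)
S0=np.load("s6.npy",allow_pickle=True).item()
s=vision.read_camera("scene");bot.dwell(1.5);s2=vision.read_camera("scene");w=vision.read_camera("wrist")
print("drift px diff",[int((cv2.absdiff(x["frame"],y["frame"])[150:200,265:350].max(2)>40).sum()) for x,y in((S0,s),(s,s2))])
save("m7",np.hstack([cv2.resize(w["frame"],(440,330)),cv2.resize(s2["frame"][115:225,250:370],(360,330),interpolation=2)]))
print(get_obs()["time_s"],force(6)-np.load("fp.npy"),[(t,proj(w,bar(t))) for t in(.1,.16,.25)])
E
```

```text
drift px diff [302, 0]
40.825 [-0.3721  0.2555  0.0833] [(0.1, array([275.0662, 219.2224])), (0.16, array([276.6787, 223.5909])), (0.25, array([280.8734, 230.6591]))]
```

View pics/m7.png

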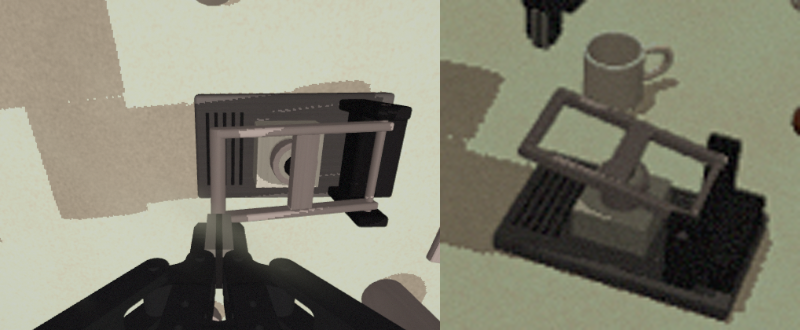

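The scene is unchanged over 1.5 s: bar ends at (525,150) and (562,95) as before, with the clamp still down on the capsule. I'll touch the bar once more to confirm it didn't spring back, then hand in.

```bash
python3 - <<'E'
from h import *
off=np.array([0,0,.024]);f0=force(6);b=bar(.165)+off
bot.servo_line(b+[0,0,.008],velocity=.12)
for dz in np.arange(.005,-.0035,-.0005):
    bot.servo_line(b+[0,0,dz],velocity=.03);f=force(3)-f0
    print(round(dz,4),round(get_obs()["position"][2],4),f)
    if f[2]>11.5: break
p=get_obs()["position"];bot.servo_line(p+[0,0,.015],velocity=.05);bot.servo_line(p+[0,0,.08],velocity=.15)
print(get_obs()["time_s"])
E
```

```text
0.005 0.1428 [-0.1045 -0.0049  0.796 ]
0.0045 0.142 [ 0.3239 -0.1135  0.1535]
0.004 0.1414 [ 0.3759 -0.4846  0.7397]
0.0035 0.141 [-0.0392  0.3066  0.3359]
0.003 0.1405 [-0.4835 -0.7892  0.1558]
0.0025 0.1399 [0.4828 0.1155 0.0291]
0.002 0.1394 [-0.2565 -0.362   0.8425]
0.0015 0.1389 [-0.0496  0.1935  0.6305]
0.001 0.1385 [ 0.3252 -0.625   0.4357]
0.0005 0.1383 [-1.6903 -0.6093  6.3138]
0.0 0.138 [-2.8644 -0.8689  9.3686]
-0.0005 0.1377 [-3.4856 -1.0225 12.2278]
47.225
```

The bar met the fingers at the same height and was stiff at once, so it stayed home.

```bash
python3 -c "
from workcell import *
print(hand_in())"
```

```text
the job is handed in; nothing more can be done
None
```

The tall steel capsule is standing in the cradle and the clamp is pressed home on it, firm at about 13.6 N. The clamp held after I let go, and I handed the job in at about 47 s with the robot clear.

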